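Set the bake timer and start it

TASK

Set the bake timer on the bakery counter: with a fingertip, gently flick the arms at the edge of its wheel clockwise (seen from above), click by click, until the arm with the raised fin comes to rest in line with the fixed pointer, and do not let it run a click past. Then press the round start key fully down and let it come up again. Only touch and push: grip and lift nothing, and leave the things standing around where they are.

Things in the scene. Friction and masses are not known exactly. Their poses are not given: they have to be found in the camera images.
- timer: Bake timer, fixed to the counter: a round steel housing 140 mm across and 45 mm high with a 30 mm wide tongue, 45 mm high, that sticks out on one side to 100 mm from the centre. Origin at the centre of its underside, z up, x towards the tongue and pointer. On top turns a plain grey star-shaped wheel about the upright axis through the origin.
- wheel (a joint): Turning of the timer's wheel in rad, growing clockwise seen from above. Sprung detents hold it at every multiple of 1.0472 (60 degrees); the fin is at the pointer at 5.236 (5 clicks). It starts at rest at 1, 2 or 3 clicks, so 4, 3 or 2 remain (rarely balanced half-way between two). A stop at -0.35 keeps it from reaching the pointer anticlockwise; it could run on to 6 clicks.
- hub (a point): Point on the wheel's axis at its upper face, 67 mm above the counter (a 24 mm boss stands 6 mm higher). The wheel is an 80 mm disc with six arms, one every 60 degrees, 10 mm wide with round ends, reaching to 61 mm from the axis, so they stand 21 mm out of the disc. Disc and arms lie 47 to 67 mm above the counter, 2 mm over the housing's flat top.
- pointer (a point): Tip of the fixed pointer: a dark wedge on the tongue, 16 mm high, its tip 65 mm from the wheel's axis, pointing at the axis; this point is 61 mm above the counter. It ends 97 mm from the axis.
- marker (a point): End of the marker arm, on the wheel's upper face, 60 mm from the axis and 67 mm above the counter. Of the six arms only this one bears a raised fin, 8 mm wide, 16 mm high, from 15 to 60 mm from the axis. At a click some arm is always in line with the pointer. Pushed past half-way to the next click, the wheel snaps there by itself and does not coast on; turning takes about 1 to 4 N at an arm's end.
- key_top (a point): Centre of the top of the round black start key, 36 mm in diameter, 64 mm above the counter, standing 12 mm out of a 52 mm collar (12 mm high) on a steel box 90 x 90 mm and 40 mm high, which is fixed to the counter. It is pressed straight down.
- key (a joint): Travel of the start key in m: 0 up, 0.008 fully down; about 5 N presses it fully and a spring brings it back.
- shaker: Bystander: glass sugar jar, 56 mm across, 95 mm high; origin under its centre.
- cup: Bystander: white cup, 68 mm across, 60 mm high; origin under its centre.
- jug: Bystander: steel milk jug, 84 mm across, 100 mm high, with a handle; origin under its centre.
- plate: Bystander: white plate, 150 mm across, 18 mm high; origin under its centre.
- bun: Bystander: bun, 84 mm across, 46 mm high, on the plate; origin under its centre.
- napkins: Bystander: cardboard napkin box, 100 x 60 mm, 75 mm high; origin under its centre.
- slice: Bystander: cake slice with a wooden handle, about 260 mm long, lying flat; origin under its middle.
Mind the look-alikes: they are no part of the job. Leave any turquoise look-alike of the timer alone.

How it is judged:
By the outcome, as a careful person would: the job done as asked, in the order asked, and still so for the second after the job is handed in, with the robot touching nothing.
It also fails if it takes over 72 s, if anything falls off the work surface, if the arm or the gripper's body presses on something with over 40 N, if the wrist force passes 120 N, or if a joint passes its speed limit or range.

ROBOT

A 7-joint arm with a two-finger parallel gripper is mounted at the origin on the work surface. World frame = base frame: x ahead of the robot, y to its left, z up, the work surface at z = 0. Lengths are in m, angles in rad, forces in N, time in s.
With the tool pointing down it reaches from about 0.425 to 0.825 m from the base axis. Payload 3.6 kg.
Tool frame: the origin (TCP) lies midway between the tips of the shut fingers; the grasp point (between the pads) lies 19 mm behind it; z points along the fingers, y is the line along which they close (so a half turn about z gives the same grasp; the last joint's range is limited). The gripper opens to 93 mm and grips with 3 to 60 N. Pads are 15 mm wide; open, the fingers measure 128 mm over their backs; the gripper's body (75 mm by 188 mm) begins 65 mm behind the grasp point.
Start: joints at [-1.355, 0.615, -0.013, 1.423, 0.008, 1.103, -0.04], TCP at [0.156, 0.631, 0.219] pointing down, gripper open.
Joint ranges: [-3.12, 3.12], [-0.3, 2.06], [-1.34, 1.32], [0.26, 2.42], [-1.36, 4.5], [0.01, 1.98], [-2.84, 2.84]. Speed limits (rad/s): [2.79, 2.79, 3.14, 3.14, 3.14, 3.14, 3.14].

INTERFACE

Orientations are given as a rotation vector (axis times angle).
In Python, from station import * gives the robot as it stands.
- The arm moves only by the shell command python3 -m handwheel 'ROWS' [OPENING] [FORCE]. ROWS is JSON, a list of rows, each an object of numbers: "dx", "dy", "dz": the shift along the tool's x, y, z in cm; "rx", "ry", "rz": the turn, a rotation vector about the tool's x, y, z in degrees. A call has 1 to 5 rows; each row shifts and turns the commanded pose from where the row before left it, along the tool's axes as they then stand; what a row does not reach is not made up. A row lasts 1/10 s, in which the tool goes at most 50 mm and 8.59 degrees, less where a joint would pass 70% of its speed; a pose out of reach is approached as far as the arm can. A call is refused whole if a number of a shift passes 5 or a number of a turn 8.59, either way. A call with a gripper value outside its range is refused whole. OPENING is the closure in counts, from 0 (fully open) to 255 (shut), set as the call begins (- or left out, the last holds). The fingers move at their own pace and stop on an object; FORCE is the grip in N (left out, the last holds). Time passes only in rows, so rows that do not move let the fingers close. It gives the time, the measured TCP pose, the force, the opening and the grip force at its end, in the units of the state.
- observe(): the state, without advancing time (a new reading comes with each control period).
- get_image(name): name is "scene" or "side" or "wrist"; returns a dict with "pixels" (384x512x3 uint8, red, green, blue), "fx", "fy", "cx", "cy" (pixels), "dist_coeffs" ([k1, k2, p1, p2, k3] as OpenCV has them; the pictures are not rectified), "R" (3x3) and "t" (3): a world point X has camera coordinates R X + t. Camera axes: x right, y down, z forward; pixel columns grow to the right and rows downward; lengths in m; the calibration is good to about 2 mm. A picture is of the moment at which its call begins. There is no depth.
- sign_off(): hands the job in; it is judged then, once.
The state is a dict: "t": time; "q": joint angles; "qvel": joint speeds; "joint_efforts": joint torques, N m; "ee_pos": TCP position; "eef_rot": TCP orientation; "contact_force": force on the tool from outside, world axes, zero at the start; "ft_torque": the same for the moment, N m; "width": opening from 0.0 (shut) to 1.0 (fully open); "finger_force": force on a finger pad.
Only numpy, scipy, OpenCV 4.12 (cv2) and the standard library are available. Lean on these libraries where they do the work, as an engineer would, in place of code of your own. Each camera call takes 0.05 s, during which the arm holds its last target. There are 200 camera calls.

## Working session

There is one attempt and no reset: what is moved stays moved. The work goes in short steps, Python scripts to look and compute and a shell command to move; the robot and the scene stay as the last step left them, time stands still between calls to the robot, and variables do not carry over. Pictures are saved under pics/ and viewed, at most 10 in all, crops included, and the job is handed in when it is done.

```bash
mkdir -p pics; cat > h.py <<'E'
from station import *
import numpy as np, cv2
def snap(n,f):
    im=get_image(n); cv2.imwrite('pics/'+f,im['pixels'][:,:,::-1]); return im
def par(im):
    K=np.array([[im['fx'],0,im['cx']],[0,im['fy'],im['cy']],[0,0,1.]]);return K,np.array(im['dist_coeffs'],float),np.array(im['R'],float),np.array(im['t'],float)
def ray(im,px,z):
    K,d,R,t=par(im); u=cv2.undistortPoints(np.array(px,float).reshape(-1,1,2),K,d).reshape(-1,2)
    D=np.c_[u,np.ones(len(u))]@R; C=-R.T@t
    return C+D*((z-C[2])/D[:,2])[:,None]
def proj(im,X):
    K,d,R,t=par(im); return cv2.projectPoints(np.array(X,float).reshape(-1,3),cv2.Rodrigues(R)[0],t,K,d)[0].reshape(-1,2)
E
python3 - <<'E'
from h import *
import pickle
ims={n:snap(n,n+'0.png') for n in ('scene','side','wrist')}
pickle.dump(ims,open('i0.pkl','wb'))
a=[ims[n]['pixels'] for n in ('scene','side')]
cv2.imwrite('pics/both.png',cv2.resize(np.vstack(a),(800,1200))[:,:,::-1][:1200])
s=observe();print(s['t'],s['ee_pos'],s['eef_rot'],s['width'],s['contact_force'])
for n in ims: print(n,par(ims[n])[2:],ims[n]['fx'])
E
```

```text
0.15 [0.15550652 0.63051025 0.21773395] [-0.37877267 -3.11850037  0.00312761] 1.0025774768368023 [-0.00289607 -0.29817019 -0.44128587]
scene (array([[ 0.43242587,  0.90156622,  0.01364601],
       [ 0.63699509, -0.29474617, -0.71229344],
       [-0.6381576 ,  0.31670655, -0.70174913]]), array([-0.2150862 , -0.24591278,  1.40619046])) 356.71549499816405
side (array([[ 0.8797484 , -0.47543843, -0.00102894],
       [-0.36405307, -0.6722465 , -0.64463169],
       [ 0.30579097,  0.56748828, -0.7644926 ]]), array([-0.39969229,  0.22239604,  1.33659543])) 436.7450919746226
wrist (array([[ 0.23959301,  0.97087192, -0.00170301],
       [ 0.92565329, -0.2279041 ,  0.30203594],
       [ 0.29285009, -0.0739421 , -0.95329502]]), array([-0.648839  , -0.03579674,  0.39321894])) 344.07486220582746
```

View pics/scene0.png

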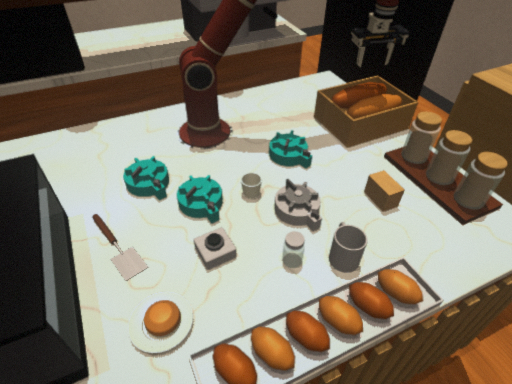

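View pics/side0.png

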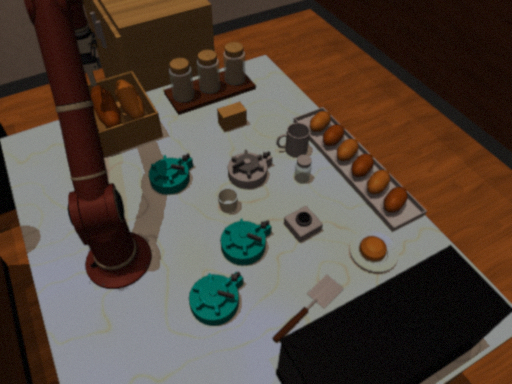

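The grey timer is at scene (298,200) and side (248,166); the key is at scene (214,240) and side (304,216). The jar, cup and jug stand near the timer. Next I'll enlarge both views.

```bash
python3 - <<'E'
from h import *
import pickle
ims=pickle.load(open('i0.pkl','rb'))
S=ims['scene'];D=ims['side']
def crop(im,x,y,w,h,k): return cv2.resize(im['pixels'][y:y+h,x:x+w],None,fx=k,fy=k,interpolation=cv2.INTER_CUBIC)
a=crop(S,265,170,65,60,6); b=crop(D,220,140,65,60,6)
cv2.imwrite('pics/crop1.png',np.hstack([a,b])[:,:,::-1])
print('timer',ray(S,[[296,189]],.07),ray(D,[[248,163]],.07))
print('key',ray(S,[[214,238]],.064),ray(D,[[304,216]],.064))
print('jar base',ray(S,[[293,263]],0),'cup',ray(S,[[251,193]],0),'jug',ray(S,[[347,265]],0))
E
```

```text
timer [[0.49650243 0.12344848 0.07      ]] [[0.51272274 0.11034529 0.07      ]]
key [[ 0.56364331 -0.1655214   0.064     ]] [[ 0.56134485 -0.16802912  0.064     ]]
jar base [[0.68569581 0.01233631 0.        ]] cup [[0.39002581 0.02246407 0.        ]] jug [[0.75332604 0.14215663 0.        ]]
```

View pics/crop1.png

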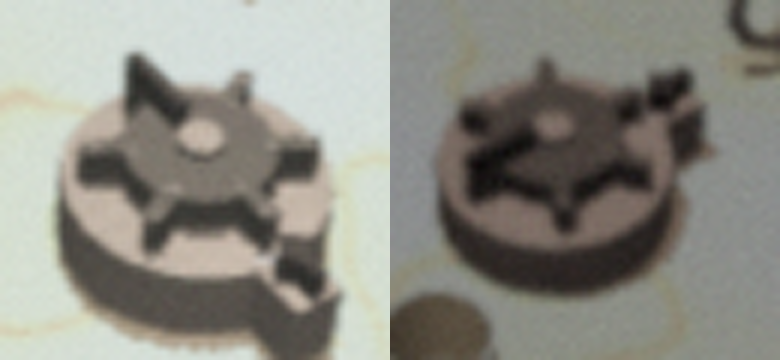

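The crops show the boss at crop (202,135) and (555,125), the pointer towards the lower right (scene), and the fin on an arm roughly opposite it. I'll compute the angles.

```bash
python3 - <<'E'
from h import *
import pickle
ims=pickle.load(open('i0.pkl','rb'))
S=ims['scene'];D=ims['side']
fs=lambda p,z:ray(S,[[265+p[0]/6-.4,170+p[1]/6-.4]],z)[0]
fd=lambda p,z:ray(D,[[220+(p[0]-390)/6-.4,140+p[1]/6-.4]],z)[0]
for f,h,p,m in ((fs,(202,133),(277,240),(132,58)),(fd,(555,123),(652,92),(478,160))):
    H=f(h,.073);P=f(p,.061);M=f(m,.083)
    a=lambda v:(np.degrees(np.arctan2(v[1],v[0])),np.hypot(*v[:2]))
    print(H,P,M,'ptr',a(P-H),'fin',a(M-H))
    h67=H
# project model to check
H=(fs((202,133),.073)+fd((555,123),.073))/2
print(H)
for f,arms in ((fs,[(240,80),(310,150),(268,228),(153,225),(88,160)]),(fd,[(545,68),(632,100),(470,110),(565,205),(645,175)])):
    for p in arms:
        v=f(p,.067)-H; print(np.degrees(np.arctan2(v[1],v[0])).round(),np.hypot(*v[:2]).round(3))
print('jar',ray(D,[[303,178]],0),'cup',ray(D,[[229,208]],0),'jug',ray(D,[[297,152]],0))
E
```

```text
[0.5123865  0.12183018 0.073     ] [0.58157625 0.12462489 0.061     ] [0.45830968 0.11100739 0.083     ] ptr (np.float64(2.313036169669022), np.float64(0.06924617072902964)) fin (np.float64(-168.68250767439483), np.float64(0.05514920662399333))
[0.51517853 0.12142453 0.073     ] [0.58263888 0.12654916 0.061     ] [0.45893962 0.10831565 0.083     ] ptr (np.float64(4.344138593103738), np.float64(0.06765472235909785)) fin (np.float64(-166.8790550516528), np.float64(0.057746494303876385))
[0.51378251 0.12162735 0.073     ]
128.0 0.053
60.0 0.054
-0.0 0.064
-52.0 0.063
-103.0 0.059
67.0 0.051
-0.0 0.052
132.0 0.051
-111.0 0.058
-62.0 0.063
jar [[0.68112041 0.01106775 0.        ]] cup [[0.38950789 0.01651913 0.        ]] jug [[0.73226439 0.1308981  0.        ]]
```

Pointer is at about 4°, fin at about 185°, so three clockwise clicks remain. The plan is to push the arm at about 125° (open +y side) with shut fingers, tool y radial.

```bash
cat >> h.py <<'E'
from scipy.spatial.transform import Rotation as Ro
HUB=np.array([.5135,.1217])
def to(*pts):
    s=observe(); R=Ro.from_rotvec(s['eef_rot']); p=np.array(s['ee_pos'])
    y=R.as_matrix()[:,1]; z=R.as_matrix()[:,2]
    print('t',round(s['t'],2),'pos',p.round(4),'yaw_y',np.degrees(np.arctan2(y[1],y[0])).round(1),'z',z.round(3),'F',np.round(s['contact_force'],1),'w',round(s['width'],2))
    for q in pts:
        print('->',np.round(q,3),'cm',(R.inv().apply(np.array(q)-p)*100).round(2)); p=np.array(q)
def pol(a,r,z): return (*(HUB+r*np.array([np.cos(np.radians(a)),np.sin(np.radians(a))])),z)
E
python3 -c "
from h import *
to(pol(152,.064,.2))"
```

```text
t 0.15 pos [0.1555 0.6305 0.2177] yaw_y 76.1 z [-0.    -0.002 -1.   ] F [-0.  -0.3 -0.4] w 1.0
-> [0.457 0.152 0.2  ] cm [-40.73 -39.26   1.85]
```

```bash
r='{"dx":-3.4,"dy":-3.27}'
python3 -m handwheel '[{"dx":-3.4,"dy":-3.27},{"dx":-3.4,"dy":-3.27},{"dx":-3.4,"dy":-3.27},{"dx":-3.4,"dy":-3.27},{"dx":-3.4,"dy":-3.27}]' 255 10
python3 -m handwheel '[{"dx":-3.4,"dy":-3.27},{"dx":-3.4,"dy":-3.27},{"dx":-3.4,"dy":-3.27},{"dx":-3.4,"dy":-3.27},{"dx":-3.4,"dy":-3.27}]'
python3 -m handwheel '[{"dx":-3.4,"dy":-3.27},{"dx":-3.4,"dy":-3.27},{},{},{}]'
python3 -m handwheel '[{"rz":-8},{"rz":-8},{"rz":-8},{"rz":-8},{"rz":-8}]'
python3 -m handwheel '[{},{}]'
python3 -c "
from h import *
to(pol(155,.064,.11),pol(155,.064,.055))"
```

```text
t 0.15 pos [0.1555 0.6305 0.2177] yaw_y 76.1 z [-0.    -0.002 -1.   ] F [-0.  -0.3 -0.4] w 1.0
-> [0.455 0.149 0.11 ] cm [-40.66 -39.57  10.86]
-> [0.455 0.149 0.055] cm [0.   0.01 5.5 ]schema error: expected keys dx, dy, dz, rx, ry, rz
schema error: expected keys dx, dy, dz, rx, ry, rz
schema error: expected keys dx, dy, dz, rx, ry, rz
schema error: expected keys dx, dy, dz, rx, ry, rz
schema error: expected keys dx, dy, dz, rx, ry, rz
```

All six keys are required in every row.

```bash
python3 -m handwheel '[{"dx":-3.4,"dy":-3.27,"dz":0,"rx":0,"ry":0,"rz":0},{"dx":-3.4,"dy":-3.27,"dz":0,"rx":0,"ry":0,"rz":0},{"dx":-3.4,"dy":-3.27,"dz":0,"rx":0,"ry":0,"rz":0},{"dx":-3.4,"dy":-3.27,"dz":0,"rx":0,"ry":0,"rz":0},{"dx":-3.4,"dy":-3.27,"dz":0,"rx":0,"ry":0,"rz":0}]' 255 10
python3 -m handwheel '[{"dx":-3.4,"dy":-3.27,"dz":0,"rx":0,"ry":0,"rz":0},{"dx":-3.4,"dy":-3.27,"dz":0,"rx":0,"ry":0,"rz":0},{"dx":-3.4,"dy":-3.27,"dz":0,"rx":0,"ry":0,"rz":0},{"dx":-3.4,"dy":-3.27,"dz":0,"rx":0,"ry":0,"rz":0},{"dx":-3.4,"dy":-3.27,"dz":0,"rx":0,"ry":0,"rz":0}]'
python3 -m handwheel '[{"dx":-3.4,"dy":-3.27,"dz":0,"rx":0,"ry":0,"rz":0},{"dx":-3.4,"dy":-3.27,"dz":0,"rx":0,"ry":0,"rz":0},{"dx":0,"dy":0,"dz":0,"rx":0,"ry":0,"rz":-8},{"dx":0,"dy":0,"dz":0,"rx":0,"ry":0,"rz":-8},{"dx":0,"dy":0,"dz":0,"rx":0,"ry":0,"rz":-8}]'
python3 -m handwheel '[{"dx":0,"dy":0,"dz":0,"rx":0,"ry":0,"rz":-8},{"dx":0,"dy":0,"dz":0,"rx":0,"ry":0,"rz":-8},{"dx":0,"dy":0,"dz":0,"rx":0,"ry":0,"rz":0},{"dx":0,"dy":0,"dz":0,"rx":0,"ry":0,"rz":0}]'
python3 -c "
from h import *
to(pol(155,.064,.11),pol(155,.064,.055))"
```

```text
t: 0.65
ee_pos: [0.2822, 0.4297, 0.2185]
eef_rot: [0.379, 3.119, -0.001]
contact_force: [0.7, 0.0, -0.9]
width: 0.62
finger_force: 0.0
t: 1.15
ee_pos: [0.4081, 0.2304, 0.2187]
eef_rot: [0.379, 3.119, 0.0]
contact_force: [1.4, -0.3, 0.2]
width: 0.184
finger_force: 0.0
t: 1.65
ee_pos: [0.4578, 0.1518, 0.2184]
eef_rot: [0.285, -3.128, 0.0]
contact_force: [0.0, -0.1, 0.2]
width: 0.006
finger_force: 0.0
t: 2.05
ee_pos: [0.4577, 0.1522, 0.2185]
eef_rot: [0.706, -3.061, -0.0]
contact_force: [0.7, -1.0, 0.7]
width: 0.003
finger_force: 0.0
t 2.05 pos [0.4577 0.1522 0.2185] yaw_y 116.0 z [-0. -0. -1.] F [ 0.7 -1.   0.7] w 0.0
-> [0.455 0.149 0.11 ] cm [ 0.34 -0.22 10.85]
-> [0.455 0.149 0.055] cm [-0.  -0.   5.5]
```

```bash
python3 -m handwheel '[{"dx":0.34,"dy":-0.22,"dz":4,"rx":0,"ry":0,"rz":0},{"dx":0,"dy":0,"dz":4,"rx":0,"ry":0,"rz":0},{"dx":0,"dy":0,"dz":3.3,"rx":0,"ry":0,"rz":0},{"dx":0,"dy":0,"dz":1.0,"rx":0,"ry":0,"rz":0},{"dx":0,"dy":0,"dz":0,"rx":0,"ry":0,"rz":0}]'
python3 - <<'E'
from h import *
w=snap('wrist','w1.png');s=snap('scene','s1.png')
a=cv2.resize(s['pixels'][140:260,240:370],None,fx=3.2,fy=3.2,interpolation=cv2.INTER_CUBIC)[:384]
cv2.imwrite('pics/c2.png',np.hstack([w['pixels'][:,:380],a[:, :416]])[:,:,::-1])
cv2.imwrite('pics/c2.png',np.hstack([cv2.resize(w['pixels'],(384,288)),cv2.resize(a,(384,288))])[:,:,::-1])
E
```

```text
t: 2.55
ee_pos: [0.455, 0.1488, 0.0947]
eef_rot: [0.708, -3.058, 0.001]
contact_force: [-0.1, 0.5, 0.1]
width: 0.001
finger_force: 0.0
```

View pics/c2.png

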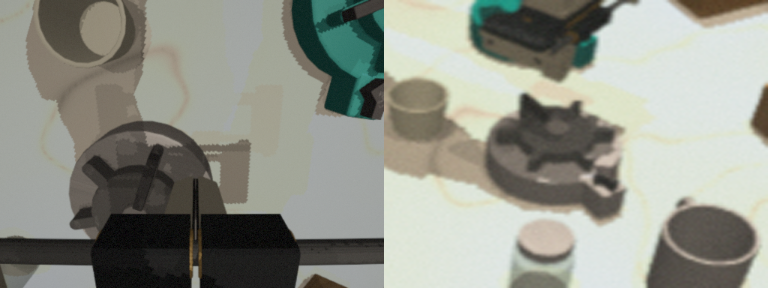

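The wrist view shows the fin arm at (150,175) and the fingers in the gap beside it; the scene view still shows the fin opposite the pointer. Descending.

```bash
python3 -m handwheel '[{"dx":0,"dy":0,"dz":1.5,"rx":0,"ry":0,"rz":0},{"dx":0,"dy":0,"dz":1.5,"rx":0,"ry":0,"rz":0},{"dx":0,"dy":0,"dz":1.0,"rx":0,"ry":0,"rz":0},{"dx":0,"dy":0,"dz":0,"rx":0,"ry":0,"rz":0}]'
python3 -c "
from h import *
to(*[pol(a,.062,.055) for a in (145,135,125,115,105,95)])"
```

```text
t: 3.05
ee_pos: [0.4559, 0.149, 0.0558]
eef_rot: [-0.71, 3.06, -0.0]
contact_force: [1.1, 0.4, -0.9]
width: 0.008
finger_force: 0.0
t 3.05 pos [0.4559 0.149  0.0558] yaw_y 116.1 z [ 0. -0. -1.] F [ 1.1  0.4 -0.9] w 0.01
-> [0.463 0.157 0.055] cm [-0.98  0.44  0.08]
-> [0.47  0.166 0.055] cm [-0.99  0.44  0.  ]
-> [0.478 0.172 0.055] cm [-1.05  0.26  0.  ]
-> [0.487 0.178 0.055] cm [-1.08  0.07  0.  ]
-> [0.497 0.182 0.055] cm [-1.07 -0.12  0.  ]
-> [0.508 0.183 0.055] cm [-1.04 -0.3   0.  ]
```

```bash
python3 -m handwheel '[{"dx":-0.5,"dy":0.22,"dz":0,"rx":0,"ry":0,"rz":0},{"dx":-0.5,"dy":0.22,"dz":0,"rx":0,"ry":0,"rz":0},{"dx":-0.5,"dy":0.22,"dz":0,"rx":0,"ry":0,"rz":0},{"dx":-0.5,"dy":0.22,"dz":0,"rx":0,"ry":0,"rz":0},{"dx":0,"dy":0,"dz":0,"rx":0,"ry":0,"rz":0}]'
python3 -m handwheel '[{"dx":-0.5,"dy":0.13,"dz":0,"rx":0,"ry":0,"rz":0},{"dx":-0.5,"dy":0.13,"dz":0,"rx":0,"ry":0,"rz":0},{"dx":0,"dy":0,"dz":0,"rx":0,"ry":0,"rz":0}]'
python3 -m handwheel '[{"dx":-0.5,"dy":0,"dz":0,"rx":0,"ry":0,"rz":0},{"dx":-0.5,"dy":0,"dz":0,"rx":0,"ry":0,"rz":0},{"dx":0,"dy":0,"dz":0,"rx":0,"ry":0,"rz":0}]'
python3 - <<'E'
from h import *
s=snap('scene','s2.png');d=snap('side','d2.png')
f=lambda im,x,y: cv2.resize(im['pixels'][y:y+70,x:x+70],(390,390),interpolation=cv2.INTER_CUBIC)
cv2.imwrite('pics/c3.png',np.hstack([f(s,262,165),f(d,218,130)])[:,:,::-1])
to(*[pol(a,.062,.055) for a in (105,95)])
E
```

```text
t: 3.55
ee_pos: [0.4705, 0.1665, 0.0558]
eef_rot: [-0.711, 3.059, 0.001]
contact_force: [-0.4, 0.0, 0.2]
width: 0.007
finger_force: 0.2
t: 3.85
ee_pos: [0.478, 0.1725, 0.0555]
eef_rot: [-0.71, 3.06, -0.0]
contact_force: [-1.6, -1.4, 0.3]
width: 0.007
finger_force: 0.5
t: 4.15
ee_pos: [0.4875, 0.178, 0.0557]
eef_rot: [-0.711, 3.058, 0.002]
contact_force: [-1.8, -1.2, 0.7]
width: 0.006
finger_force: 0.9
t 4.25 pos [0.4872 0.1779 0.0557] yaw_y 116.2 z [ 0.001  0.002 -1.   ] F [-1.4 -0.6 -0. ] w 0.01
-> [0.497 0.182 0.055] cm [-1.08 -0.13  0.08]
-> [0.508 0.183 0.055] cm [-1.04 -0.3   0.  ]
```

View pics/c3.png

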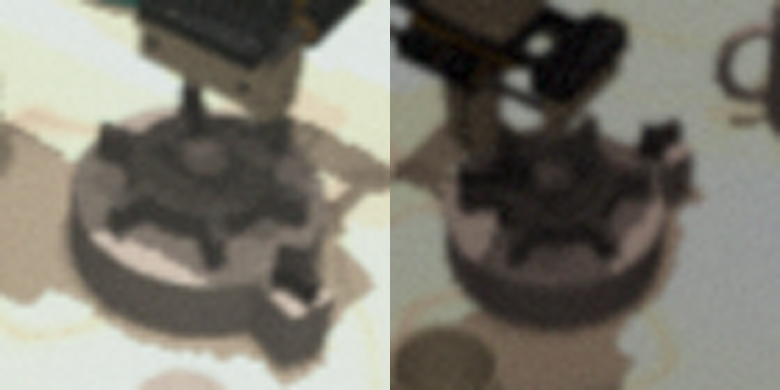

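The wheel is part-turned: in the left crop no arm is in line with the pointer at (295,265), and in both crops the fin is rotating with the arm. I'll continue until it snaps.

```bash
python3 -m handwheel '[{"dx":-0.4,"dy":-0.03,"dz":0,"rx":0,"ry":0,"rz":0},{"dx":0,"dy":0,"dz":0,"rx":0,"ry":0,"rz":0}]'
python3 -m handwheel '[{"dx":-0.4,"dy":-0.07,"dz":0,"rx":0,"ry":0,"rz":0},{"dx":0,"dy":0,"dz":0,"rx":0,"ry":0,"rz":0}]'
python3 -m handwheel '[{"dx":-0.4,"dy":-0.1,"dz":0,"rx":0,"ry":0,"rz":0},{"dx":0,"dy":0,"dz":0,"rx":0,"ry":0,"rz":0}]'
python3 - <<'E'
from h import *
s=snap('scene','s3.png');d=snap('side','d3.png')
f=lambda im,x,y: cv2.resize(im['pixels'][y:y+70,x:x+70],(390,390),interpolation=cv2.INTER_CUBIC)
cv2.imwrite('pics/c4.png',np.hstack([f(s,262,165),f(d,218,130)])[:,:,::-1])
to(*[pol(a,.062,.055) for a in (95,)])
E
```

```text
t: 4.45
ee_pos: [0.4923, 0.1793, 0.056]
eef_rot: [-0.71, 3.056, 0.001]
contact_force: [0.9, -0.1, 0.6]
width: 0.005
finger_force: 0.0
t: 4.65
ee_pos: [0.4958, 0.18, 0.056]
eef_rot: [-0.71, 3.057, 0.001]
contact_force: [0.1, -0.6, -0.2]
width: 0.001
finger_force: 0.0
t: 4.85
ee_pos: [0.4992, 0.1805, 0.0557]
eef_rot: [-0.71, 3.059, 0.0]
contact_force: [0.1, -1.3, -0.1]
width: 0.003
finger_force: 0.0
t 4.95 pos [0.4984 0.1803 0.0556] yaw_y 116.1 z [ 0.  0. -1.] F [0.1 0.4 0.3] w 0.01
-> [0.508 0.183 0.055] cm [-1.01 -0.14  0.06]
```

View pics/c4.png

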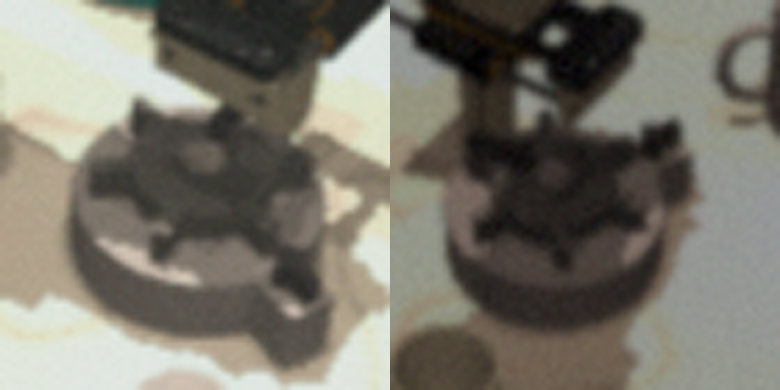

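The wheel snapped one click: arms line up with the pointer again and the force dropped to zero. Now I'll lift, go back behind the fin arm and repeat.

```bash
python3 -m handwheel '[{"dx":0,"dy":0,"dz":-2.2,"rx":0,"ry":0,"rz":0},{"dx":0,"dy":0,"dz":-2.7,"rx":0,"ry":0,"rz":0},{"dx":0,"dy":0,"dz":0,"rx":0,"ry":0,"rz":0}]'
python3 -c "
from h import *
to(pol(154,.064,.105),pol(154,.064,.0555),*[pol(a,.062,.0555) for a in (135,125,115,105)])"
```

```text
t: 5.25
ee_pos: [0.5004, 0.1811, 0.1076]
eef_rot: [-0.709, 3.054, 0.002]
contact_force: [0.3, 0.6, -0.1]
width: 0.005
finger_force: 0.0
t 5.25 pos [0.5004 0.1811 0.1076] yaw_y 116.1 z [ 0.006  0.002 -1.   ] F [ 0.3  0.6 -0.1] w 0.0
-> [0.456 0.15  0.105] cm [ 5.37 -0.86  0.22]
-> [0.456 0.15  0.056] cm [0.03 0.   4.95]
-> [0.47  0.166 0.056] cm [-1.92  0.81  0.01]
-> [0.478 0.172 0.056] cm [-1.05  0.26  0.01]
-> [0.487 0.178 0.056] cm [-1.08  0.07  0.01]
-> [0.497 0.182 0.056] cm [-1.07 -0.12  0.01]
```

```bash
python3 -m handwheel '[{"dx":2.7,"dy":-0.43,"dz":0,"rx":0,"ry":0,"rz":0},{"dx":2.6,"dy":-0.43,"dz":0,"rx":0,"ry":0,"rz":0},{"dx":0,"dy":0,"dz":0,"rx":0,"ry":0,"rz":0},{"dx":0,"dy":0,"dz":1.0,"rx":0,"ry":0,"rz":0},{"dx":0,"dy":0,"dz":0,"rx":0,"ry":0,"rz":0}]'
python3 -m handwheel '[{"dx":0,"dy":0,"dz":1.5,"rx":0,"ry":0,"rz":0},{"dx":0,"dy":0,"dz":1.5,"rx":0,"ry":0,"rz":0},{"dx":0,"dy":0,"dz":0.9,"rx":0,"ry":0,"rz":0},{"dx":0,"dy":0,"dz":0,"rx":0,"ry":0,"rz":0}]'
python3 -c "
from h import *
to(pol(135,.062,.0555))"
```

```text
t: 5.75
ee_pos: [0.4545, 0.1496, 0.0933]
eef_rot: [0.711, -3.059, -0.0]
contact_force: [-0.4, -0.5, 0.2]
width: 0.007
finger_force: 0.0
t: 6.15
ee_pos: [0.454, 0.1494, 0.0543]
eef_rot: [0.711, -3.057, 0.0]
contact_force: [-0.3, 0.6, 0.0]
width: 0.004
finger_force: 0.0
t 6.15 pos [0.454  0.1494 0.0543] yaw_y 116.2 z [-0.002 -0.001 -1.   ] F [-0.3  0.6  0. ] w 0.0
-> [0.47  0.166 0.056] cm [-2.11  0.76 -0.13]
```

```bash
python3 -m handwheel '[{"dx":-0.55,"dy":0.2,"dz":-0.1,"rx":0,"ry":0,"rz":0},{"dx":-0.55,"dy":0.2,"dz":0,"rx":0,"ry":0,"rz":0},{"dx":-0.5,"dy":0.2,"dz":0,"rx":0,"ry":0,"rz":0},{"dx":-0.5,"dy":0.2,"dz":0,"rx":0,"ry":0,"rz":0},{"dx":0,"dy":0,"dz":0,"rx":0,"ry":0,"rz":0}]'
python3 -m handwheel '[{"dx":-0.5,"dy":0.13,"dz":0,"rx":0,"ry":0,"rz":0},{"dx":-0.5,"dy":0.13,"dz":0,"rx":0,"ry":0,"rz":0},{"dx":-0.5,"dy":0,"dz":0,"rx":0,"ry":0,"rz":0},{"dx":-0.5,"dy":0,"dz":0,"rx":0,"ry":0,"rz":0},{"dx":0,"dy":0,"dz":0,"rx":0,"ry":0,"rz":0}]'
python3 -m handwheel '[{"dx":-0.4,"dy":-0.03,"dz":0,"rx":0,"ry":0,"rz":0},{"dx":0,"dy":0,"dz":0,"rx":0,"ry":0,"rz":0}]'
python3 -m handwheel '[{"dx":-0.4,"dy":-0.07,"dz":0,"rx":0,"ry":0,"rz":0},{"dx":0,"dy":0,"dz":0,"rx":0,"ry":0,"rz":0}]'
python3 -m handwheel '[{"dx":-0.2,"dy":-0.05,"dz":0,"rx":0,"ry":0,"rz":0},{"dx":0,"dy":0,"dz":0,"rx":0,"ry":0,"rz":0}]'

```

```text
t: 6.65
ee_pos: [0.4705, 0.1664, 0.0569]
eef_rot: [-0.711, 3.059, 0.001]
contact_force: [0.1, -0.3, 0.9]
width: 0.001
finger_force: 0.2
t: 7.15
ee_pos: [0.4874, 0.178, 0.0566]
eef_rot: [-0.711, 3.059, 0.002]
contact_force: [-0.7, -0.2, -0.1]
width: 0.005
finger_force: 0.2
t: 7.35
ee_pos: [0.4922, 0.1797, 0.057]
eef_rot: [-0.711, 3.056, 0.002]
contact_force: [0.0, -0.1, 0.9]
width: 0.005
finger_force: 0.0
t: 7.55
ee_pos: [0.4957, 0.1801, 0.0569]
eef_rot: [-0.71, 3.058, 0.001]
contact_force: [-0.7, -0.3, 0.9]
width: 0.004
finger_force: 0.0
t: 7.75
ee_pos: [0.4967, 0.18, 0.0567]
eef_rot: [-0.71, 3.059, 0.0]
contact_force: [-0.1, -0.4, 0.3]
width: 0.003
finger_force: 0.0
```

Same force signature, snapped. I'll lift, then check.

```bash
python3 -m handwheel '[{"dx":0,"dy":0,"dz":-2.2,"rx":0,"ry":0,"rz":0},{"dx":0,"dy":0,"dz":-2.7,"rx":0,"ry":0,"rz":0},{"dx":0,"dy":0,"dz":0,"rx":0,"ry":0,"rz":0}]'
python3 -m handwheel '[{"dx":2.6,"dy":-0.4,"dz":0,"rx":0,"ry":0,"rz":0},{"dx":2.4,"dy":-0.4,"dz":0,"rx":0,"ry":0,"rz":0},{"dx":0,"dy":0,"dz":0,"rx":0,"ry":0,"rz":0}]'
python3 - <<'E'
from h import *
s=snap('scene','s4.png');d=snap('side','d4.png')
f=lambda im,x,y: cv2.resize(im['pixels'][y:y+70,x:x+70],(390,390),interpolation=cv2.INTER_CUBIC)
cv2.imwrite('pics/c5.png',np.hstack([f(s,262,165),f(d,218,130)])[:,:,::-1])
to(pol(154,.064,.0555))
E
```

```text
t: 8.05
ee_pos: [0.4985, 0.1808, 0.1086]
eef_rot: [-0.709, 3.054, 0.002]
contact_force: [0.9, 0.4, -0.0]
width: 0.001
finger_force: 0.0
t: 8.35
ee_pos: [0.4513, 0.148, 0.1048]
eef_rot: [0.707, -3.055, 0.003]
contact_force: [-0.0, -0.0, -0.1]
width: 0.003
finger_force: 0.0
t 8.45 pos [0.455  0.1507 0.1054] yaw_y 116.1 z [ 0.  0. -1.] F [-0.2  0.4 -0.7] w 0.01
-> [0.456 0.15  0.056] cm [-0.05 -0.13  4.99]
```

View pics/c5.png

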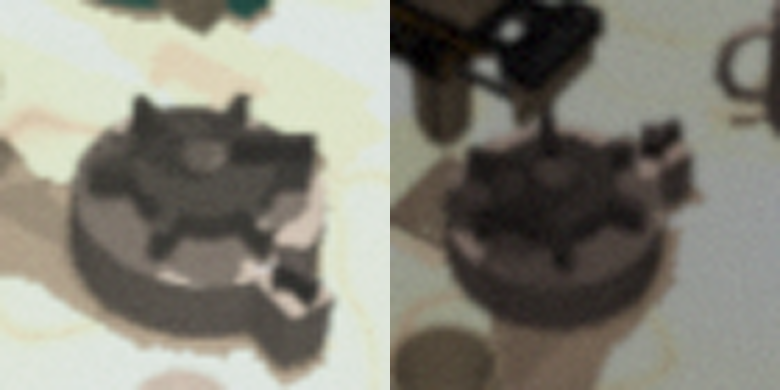

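The fin is now at left crop (280,150), the arm next to the pointer at (295,265), so one click remains. I'll repeat the same stroke.

```bash
python3 -m handwheel '[{"dx":0,"dy":-0.1,"dz":1.5,"rx":0,"ry":0,"rz":0},{"dx":0,"dy":0,"dz":1.5,"rx":0,"ry":0,"rz":0},{"dx":0,"dy":0,"dz":1.0,"rx":0,"ry":0,"rz":0},{"dx":0,"dy":0,"dz":0.9,"rx":0,"ry":0,"rz":0},{"dx":0,"dy":0,"dz":0,"rx":0,"ry":0,"rz":0}]'
python3 -m handwheel '[{"dx":-0.5,"dy":0.2,"dz":0,"rx":0,"ry":0,"rz":0},{"dx":-0.5,"dy":0.2,"dz":0,"rx":0,"ry":0,"rz":0},{"dx":-0.5,"dy":0.2,"dz":0,"rx":0,"ry":0,"rz":0},{"dx":-0.5,"dy":0.2,"dz":0,"rx":0,"ry":0,"rz":0},{"dx":0,"dy":0,"dz":0,"rx":0,"ry":0,"rz":0}]'
python3 -m handwheel '[{"dx":-0.5,"dy":0.13,"dz":0,"rx":0,"ry":0,"rz":0},{"dx":-0.5,"dy":0.13,"dz":0,"rx":0,"ry":0,"rz":0},{"dx":-0.5,"dy":0,"dz":0,"rx":0,"ry":0,"rz":0},{"dx":-0.5,"dy":0,"dz":0,"rx":0,"ry":0,"rz":0},{"dx":0,"dy":0,"dz":0,"rx":0,"ry":0,"rz":0}]'
python3 -m handwheel '[{"dx":-0.4,"dy":-0.03,"dz":0,"rx":0,"ry":0,"rz":0},{"dx":0,"dy":0,"dz":0,"rx":0,"ry":0,"rz":0}]'
python3 -m handwheel '[{"dx":-0.3,"dy":-0.07,"dz":0,"rx":0,"ry":0,"rz":0},{"dx":0,"dy":0,"dz":0,"rx":0,"ry":0,"rz":0}]'

```

```text
t: 8.95
ee_pos: [0.455, 0.1498, 0.0555]
eef_rot: [0.711, -3.058, 0.0]
contact_force: [0.0, 0.4, -0.3]
width: 0.007
finger_force: 0.0
t: 9.45
ee_pos: [0.4705, 0.1665, 0.0569]
eef_rot: [-0.711, 3.059, 0.001]
contact_force: [-0.4, -1.1, 0.8]
width: 0.004
finger_force: 0.2
t: 9.95
ee_pos: [0.4874, 0.1781, 0.0566]
eef_rot: [-0.711, 3.058, 0.002]
contact_force: [-1.7, 0.2, 0.6]
width: 0.003
finger_force: 0.9
t: 10.15
ee_pos: [0.4922, 0.1798, 0.057]
eef_rot: [-0.711, 3.056, 0.002]
contact_force: [-0.2, -0.1, -0.4]
width: 0.007
finger_force: 0.0
t: 10.35
ee_pos: [0.4946, 0.1797, 0.057]
eef_rot: [-0.71, 3.058, 0.001]
contact_force: [0.6, -1.0, 0.3]
width: 0.005
finger_force: 0.0
```

```bash
python3 -m handwheel '[{"dx":-0.2,"dy":-0.05,"dz":0,"rx":0,"ry":0,"rz":0},{"dx":0,"dy":0,"dz":-2.2,"rx":0,"ry":0,"rz":0},{"dx":0,"dy":0,"dz":-4,"rx":0,"ry":0,"rz":0},{"dx":0,"dy":0,"dz":-4,"rx":0,"ry":0,"rz":0},{"dx":0,"dy":0,"dz":0,"rx":0,"ry":0,"rz":0}]'
python3 - <<'E'
from h import *
s=snap('scene','s5.png');d=snap('side','d5.png')
f=lambda im,x,y: cv2.resize(im['pixels'][y:y+70,x:x+70],(390,390),interpolation=cv2.INTER_CUBIC)
cv2.imwrite('pics/c6.png',np.hstack([f(s,262,165),f(s,180,205)])[:,:,::-1])
to((.5625,-.167,.15))
E
```

```text
t: 10.85
ee_pos: [0.4991, 0.181, 0.1639]
eef_rot: [-0.708, 3.049, 0.003]
contact_force: [0.6, -0.1, 0.7]
width: 0.007
finger_force: 0.0
t 10.95 pos [0.4958 0.1797 0.1595] yaw_y 116.1 z [ 0.002  0.001 -1.   ] F [ 0.4 -0.3 -0.2] w 0.01
-> [ 0.562 -0.167  0.15 ] cm [  9.29 -34.06   0.94]
```

View pics/c6.png

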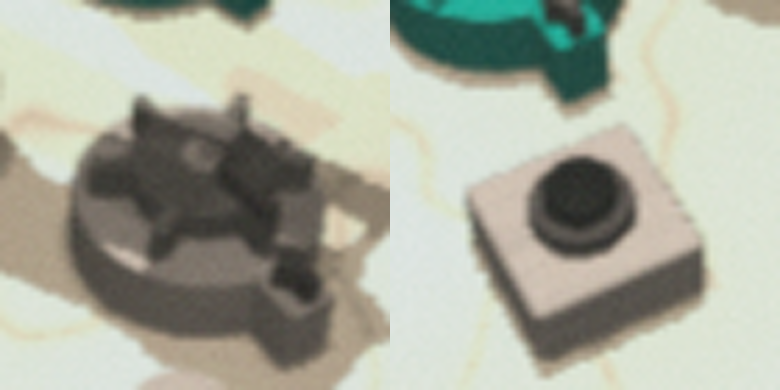

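The fin now points along (240,150)→(275,215) at the pointer; the key top is at scene (213.7,239.1), agreeing with the earlier estimate. Moving above the key.

```bash
python3 -m handwheel '[{"dx":1.16,"dy":-4.26,"dz":0,"rx":0,"ry":0,"rz":0},{"dx":1.16,"dy":-4.26,"dz":0,"rx":0,"ry":0,"rz":0},{"dx":1.16,"dy":-4.26,"dz":0,"rx":0,"ry":0,"rz":0},{"dx":1.16,"dy":-4.26,"dz":0,"rx":0,"ry":0,"rz":0},{"dx":1.16,"dy":-4.26,"dz":0,"rx":0,"ry":0,"rz":0}]'
python3 -m handwheel '[{"dx":1.16,"dy":-4.26,"dz":0,"rx":0,"ry":0,"rz":0},{"dx":1.16,"dy":-4.26,"dz":0,"rx":0,"ry":0,"rz":0},{"dx":1.16,"dy":-4.26,"dz":0,"rx":0,"ry":0,"rz":0},{"dx":0,"dy":0,"dz":0,"rx":0,"ry":0,"rz":0},{"dx":0,"dy":0,"dz":0,"rx":0,"ry":0,"rz":0}]'
python3 - <<'E'
from h import *
s=get_image('scene');d=get_image('side')
print(ray(s,[[213.7,239.1]],.064)[0])
f=lambda im,x,y: cv2.resize(im['pixels'][y:y+70,x:x+70],(390,390),interpolation=cv2.INTER_CUBIC)
cv2.imwrite('pics/c7.png',np.hstack([f(s,262,165),f(d,218,130)])[:,:,::-1])
to((.5625,-.167,.075))
E
```

```text
t: 11.45
ee_pos: [0.5361, -0.0389, 0.1568]
eef_rot: [0.71, -3.057, -0.001]
contact_force: [0.4, 0.7, -0.1]
width: 0.002
finger_force: 0.0
t: 11.95
ee_pos: [0.5609, -0.1684, 0.1566]
eef_rot: [0.705, -3.058, -0.003]
contact_force: [-0.0, 0.8, -0.4]
width: 0.004
finger_force: 0.0
[ 0.56677865 -0.16753558  0.064     ]
t 12.05 pos [ 0.5615 -0.1654  0.1573] yaw_y 116.3 z [-0.003  0.002 -1.   ] F [ 0.8  0.2 -0.1] w 0.01
-> [ 0.562 -0.167  0.075] cm [-0.03 -0.22  8.23]
```

View pics/c7.png

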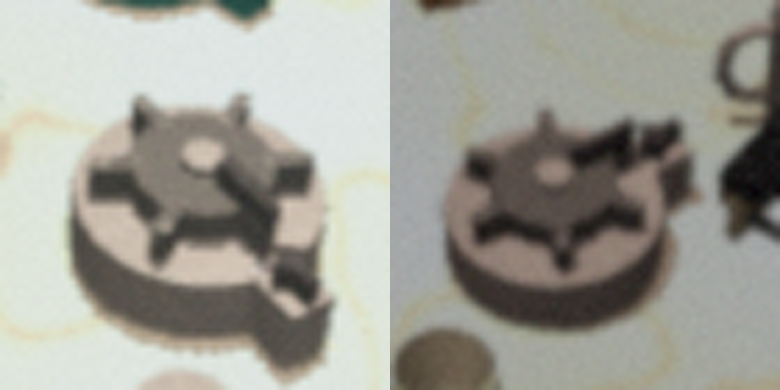

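Both views show the fin in line with the pointer: left crop (245,190)→(285,265), right crop (600,145)→(660,135). Now I'll press the key.

```bash
python3 -m handwheel '[{"dx":-0.14,"dy":-0.29,"dz":4,"rx":0,"ry":0,"rz":0},{"dx":0,"dy":0,"dz":3,"rx":0,"ry":0,"rz":0},{"dx":0,"dy":0,"dz":1,"rx":0,"ry":0,"rz":0},{"dx":0,"dy":0,"dz":0,"rx":0,"ry":0,"rz":0},{"dx":0,"dy":0,"dz":0,"rx":0,"ry":0,"rz":0}]'
python3 -m handwheel '[{"dx":0,"dy":0,"dz":0.4,"rx":0,"ry":0,"rz":0},{"dx":0,"dy":0,"dz":0.4,"rx":0,"ry":0,"rz":0},{"dx":0,"dy":0,"dz":0.3,"rx":0,"ry":0,"rz":0},{"dx":0,"dy":0,"dz":0,"rx":0,"ry":0,"rz":0}]'
python3 -m handwheel '[{"dx":0,"dy":0,"dz":0.3,"rx":0,"ry":0,"rz":0},{"dx":0,"dy":0,"dz":0.3,"rx":0,"ry":0,"rz":0},{"dx":0,"dy":0,"dz":0,"rx":0,"ry":0,"rz":0}]'
python3 -m handwheel '[{"dx":0,"dy":0,"dz":0.1,"rx":0,"ry":0,"rz":0},{"dx":0,"dy":0,"dz":0,"rx":0,"ry":0,"rz":0}]'
```

```text
t: 12.55
ee_pos: [0.5656, -0.1686, 0.0797]
eef_rot: [-0.712, 3.058, -0.001]
contact_force: [0.3, -0.8, -0.5]
width: 0.006
finger_force: 0.0
t: 12.95
ee_pos: [0.5645, -0.1693, 0.0675]
eef_rot: [0.71, -3.06, -0.0]
contact_force: [-0.1, 0.6, 0.5]
width: 0.008
finger_force: 0.0
t: 13.25
ee_pos: [0.5651, -0.1695, 0.0617]
eef_rot: [-0.71, 3.06, -0.001]
contact_force: [-1.5, 0.5, 2.6]
width: 0.002
finger_force: 1.2
t: 13.45
ee_pos: [0.565, -0.1695, 0.0609]
eef_rot: [-0.71, 3.06, -0.001]
contact_force: [0.1, -0.5, 2.6]
width: 0.004
finger_force: 1.4
```

```bash
python3 -m handwheel '[{"dx":0,"dy":0,"dz":0.2,"rx":0,"ry":0,"rz":0},{"dx":0,"dy":0,"dz":0.15,"rx":0,"ry":0,"rz":0},{"dx":0,"dy":0,"dz":0,"rx":0,"ry":0,"rz":0}]'
python3 -m handwheel '[{"dx":0,"dy":0,"dz":0.15,"rx":0,"ry":0,"rz":0},{"dx":0,"dy":0,"dz":0,"rx":0,"ry":0,"rz":0}]'
python3 -m handwheel '[{"dx":0,"dy":0,"dz":0.1,"rx":0,"ry":0,"rz":0},{"dx":0,"dy":0,"dz":0,"rx":0,"ry":0,"rz":0}]'
```

```text
t: 13.75
ee_pos: [0.565, -0.1694, 0.0573]
eef_rot: [-0.711, 3.06, -0.001]
contact_force: [0.7, -1.0, 5.1]
width: 0.008
finger_force: 2.2
t: 13.95
ee_pos: [0.5651, -0.1695, 0.0564]
eef_rot: [-0.71, 3.06, -0.001]
contact_force: [-1.5, -0.5, 8.9]
width: 0.005
finger_force: 3.7
t: 14.15
ee_pos: [0.5651, -0.1695, 0.0562]
eef_rot: [-0.71, 3.059, -0.001]
contact_force: [-1.4, 0.6, 12.9]
width: 0.005
finger_force: 6.2
```

The key is bottomed: force is 13 N and the position has stopped changing. Release.

```bash
python3 -m handwheel '[{"dx":0,"dy":0,"dz":-0.5,"rx":0,"ry":0,"rz":0},{"dx":0,"dy":0,"dz":-1,"rx":0,"ry":0,"rz":0},{"dx":0,"dy":0,"dz":-3,"rx":0,"ry":0,"rz":0},{"dx":0,"dy":0,"dz":-4,"rx":0,"ry":0,"rz":0},{"dx":0,"dy":0,"dz":-2,"rx":0,"ry":0,"rz":0}]'
python3 -m handwheel '[{"dx":4,"dy":0,"dz":0,"rx":0,"ry":0,"rz":0},{"dx":4,"dy":0,"dz":0,"rx":0,"ry":0,"rz":0},{"dx":4,"dy":0,"dz":0,"rx":0,"ry":0,"rz":0},{"dx":0,"dy":0,"dz":0,"rx":0,"ry":0,"rz":0},{"dx":0,"dy":0,"dz":0,"rx":0,"ry":0,"rz":0}]'
python3 - <<'E'
from h import *
s=get_image('scene')
f=lambda im,x,y: cv2.resize(im['pixels'][y:y+70,x:x+70],(390,390),interpolation=cv2.INTER_CUBIC)
cv2.imwrite('pics/c8.png',np.hstack([f(s,262,165),f(s,180,205)])[:,:,::-1])
E
```

```text
t: 14.65
ee_pos: [0.5653, -0.1693, 0.1622]
eef_rot: [-0.71, 3.058, -0.002]
contact_force: [0.7, 0.1, -0.1]
width: 0.007
finger_force: 0.0
t: 15.15
ee_pos: [0.4561, -0.2223, 0.1596]
eef_rot: [0.708, -3.06, -0.001]
contact_force: [0.8, 0.9, 0.4]
width: 0.003
finger_force: 0.0
```

View pics/c8.png

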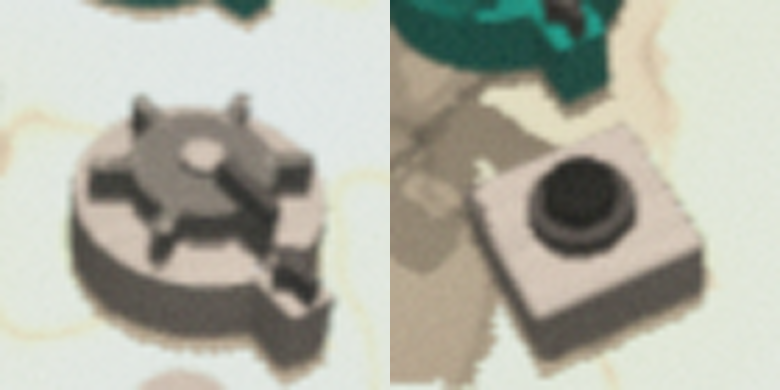

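The fin is at the pointer (left crop (285,265)), the key is up again at right crop (580,192), and the robot is clear of everything.

```bash
python3 -c "
from station import *
print(sign_off())"
```

```text
the job is handed in; nothing more can be done
None
```

The job is handed in at about 15 s: three clockwise clicks brought the fin in line with the pointer, then the start key was pressed fully down (13 N) and came back up, and the arm touched nothing else that I could see.

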